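# Shut the bypass knob of a filter head without moving its blend ring

### The arm

A 7-joint arm with a two-finger parallel gripper is mounted at the origin on a cart in front of the work surface, level with it; the furniture and walls round the work are solid. World frame = base frame: x ahead of the robot, y to its left, z up, the work surface at z = 0. Lengths are in mm, angles in rad, forces in N, time in s.
With the tool pointing down it reaches from about 425 to 800 mm from the base axis. Payload 8.3 kg.
Tool frame: the origin (TCP) lies at the very end of the fingers, on their centre line; the grasp point (between the pads) lies 19 mm behind it; y points along the fingers, z is the direction in which the jaws open and shut, and the axes are right-handed (so a half turn about y gives the same grasp; the last joint's range is limited). The gripper opens to 85 mm and grips with 20 to 120 N. Pads are 22 mm wide; open, the fingers measure 114 mm over their backs; the gripper's body (76 mm by 85 mm) begins 54 mm behind the grasp point. The pads swing forward as they close: fully open they stand 13 mm farther back than shut.
Start: joints at [-1.257, 0.383, 0.016, 1.37, -0.006, 1.388, -0.046], TCP at [229.915, 581.156, 231.279] pointing down, gripper open.
Joint ranges: [-2.95, 2.95], [-0.25, 2.06], [-1.52, 1.56], [0.18, 2.33], [-1.44, 4.58], [0.02, 2.06], [-3.01, 3.01]. Speed limits (rad/s): [2.39, 2.39, 3.01, 3.01, 3.14, 3.14, 3.14].

### API

Orientations are given as [roll, pitch, yaw] about the fixed x, y, z axes, in that order (R = Rz(yaw) Ry(pitch) Rx(roll)).
In Python, from rig import r gives the robot as it stands. The module is installed in compiled form; this text tells all that it offers.
- The arm moves only by the tool jog_arm, never from a script. Its argument "increments" is a list of rows, each a list of 7 numbers: the shift along the tool's x, y, z in m, then the turn, a rotation vector about the tool's x, y, z in units of 8 degrees (1.0 is 8 degrees), then the finger opening in m, from 0 to 0.0854. A call has 1 to 12 rows; each row is the pose to reach, as a shift and turn from the pose measured when the call began, along the tool's axes at that moment; what a row does not reach only later rows make up. A row lasts 1/8 s, in which the tool goes at most 62.5 mm and 10.7 degrees, less where a joint would pass 70% of its speed; a pose out of reach is approached as far as the arm can. A call with a gripper value outside its range is refused whole. The fingers move at their own pace and stop on an object; the grip force is fixed at half the most. Time passes only in rows, so rows that repeat a pose let the fingers close. It gives the time, the measured TCP pose, the force and the opening at its end, in the units of the state.
- r.read_state(): the state, without advancing time (a new reading comes with each control period).
- r.snapshot(name): name is "scene" or "top" or "wrist"; returns a dict with "img" (420x560x3 uint8, red, green, blue), "range_z" (420x560 float32, mm along the optical axis (not along the pixel's ray), 0 where there is no reading), "mtx" (3x3 intrinsics, pixels), "rvec" (rotation vector, rad) and "tvec" (3), from world to camera coordinates, as OpenCV has them. Camera axes: x right, y down, z forward; pixel columns grow to the right and rows downward; lengths in mm; the calibration is good to about 2 mm. A picture is of the moment at which its call begins.
- r.sign_off(): hands the job in, once; it reports no verdict.
The state is a dict: "clock": time; "joint_positions": joint angles; "dq": joint speeds; "joint_torque": joint torques, N m; "position": TCP position; "eef_rot": TCP orientation; "contact_force": force on the tool from outside, world axes, zero at the start; "ft_torque": the same for the moment, N m; "width": opening from 0.0 (shut) to 1.0 (fully open).
Only numpy, scipy, OpenCV 4.12 (cv2) and the standard library are available. Lean on these libraries where they do the work, as an engineer would, in place of code of your own. Each camera call takes 0.05 s, during which the arm holds its last target. There are 200 camera calls.

### The job

Shut the bypass on the filter head: turn the small wing knob in the centre clockwise (seen from above) until it comes up against its stop, and nip it up lightly but definitely there without forcing it, while the big ring under it stays at its setting. Then swing the flat steel keeper plate fully over the knob and leave everything else where it is.

Things in the scene. Friction and masses are not known exactly. Their poses are not given: they have to be found in the camera images.
- head: the filter head, fixed to the worktop: a 100 x 160 mm steel plate with a white round body (88 mm across) and two ports. Origin on the common axis of ring and knob, at worktop height; z up. At head yaw 0 the keeper's post stands 82 mm away along +y of the head
- ring_mark (a point): white mark on the top face of the outer ring, 33 mm from the axis. The ring is a ribbed grey disc, 72 mm across, from 50 to 65 mm above the worktop; it turns at a touch (0.05 N m) and must stay within 4 degrees (2.5 mm at this mark) of where it was
- knob: the inner knob, black: a 40 mm flange 68 to 72 mm above the worktop and on it an upright wing 34 mm long, 14 mm thick, up to 96 mm. Origin on the axis, at the flange's underside; x along the wing to its white stripe. Turns with 0.03 N m of friction. Pressed down with over about 7 N it rubs on the ring, from about 12 N it drags the ring. Starts 0.5 to 1.5 rad anticlockwise of its stop
- knob_grip (a point): centre of the wing, on the axis, 83.5 mm above the worktop: the place to grip it, across its 14 mm thickness. Same axes as the knob
- stop: the knob's stop, hidden in the head; this origin is on the axis and tells nothing of its angle. The knob meets it with its x axis along the head's x, give or take 0.32 rad, so feel for it. It is cushioned: torque then rises 3 N m per rad. 0.13 N m in all (8 N at the stop) is nipped up, over 0.35 (25 N) is forced, 0.23 is right. Let go, the knob stays resting on it
- keeper (a joint): angle of the keeper plate in rad: 0 fully over the knob (against its own end stop), grows as it swings open clockwise seen from above; starts 1.2 to 1.6
- keeper_peg (a point): middle of the black upright peg (12 mm across, 104 to 128 mm above the worktop) for pushing the keeper, 46 mm from its post. The keeper is a 4 mm steel plate, 18 mm wide, 100 to 104 mm above the worktop, with a 40 mm end disc 82 mm from the post; shut, it points from the post along -y of the head, over the knob. 0.05 N m of friction, stays where left
- ball_valve: bystander: brass ball valve with a lever, 32 x 115 x 49 mm, origin at the underside
- ptfe_tape: bystander: roll of tape lying flat, 52 mm across, 15 mm high, origin at the underside
- cap_black: bystander: smaller bottle cap, 57 mm across, 24 mm high, origin at the underside
- cap_grey: bystander: larger bottle cap, 69 mm across, 24 mm high, origin at the underside
- tea_tin: bystander: round tea tin, 74 mm across, 92 mm high, origin at the underside
- thermos_319: bystander: thermos with a black cup lid, 84 mm across, 205 mm high, origin at the underside

How it is judged:
By the outcome, as a careful person would: the job done as asked, in the order asked, and still so for the second after the job is handed in, with the robot touching nothing.
It also fails if it takes over 72 s, if anything falls off the work surface, if the arm or the gripper's body presses on something with over 40 N, if the wrist force passes 120 N, or if a joint passes its speed limit or range.

## Working session

There is one attempt and no reset: what is moved stays moved. The work goes in short steps, Python scripts to look and compute and a tool call to move; the robot and the scene stay as the last step left them, time stands still between calls to the robot, and variables do not carry over. Pictures are saved under pics/ and viewed, about 8 in all and at most 12, crops included, and the job is handed in when it is done.

Besides the shell and the picture viewer there is one more tool, called after "Request:" as name(argument=value, ...) on one line, values as JSON. jog_arm: Moves the arm, as the interface text tells. Its arguments: {"type":"object","properties":{"increments":{"type":"array"}},"required":["increments"]}

```bash
mkdir -p pics && python3 - <<'E'
from rig import r
import cv2,numpy as np
s=r.read_state();print({k:np.round(v,3) for k,v in s.items()})
for n in ("top","scene"):
    d=r.snapshot(n);cv2.imwrite(f"pics/{n}0.png",d["img"][:,:,::-1]);np.savez(f"{n}0.npz",**d)
    R=cv2.Rodrigues(d["rvec"])[0];print(n,-R.T@d["tvec"].ravel(),R.round(2).tolist(),d["mtx"].round(1).tolist())
E
```

```text
{'clock': np.float64(0.0), 'joint_positions': array([-1.257,  0.384,  0.016,  1.371, -0.006,  1.388, -0.047]), 'dq': array([ 0.   , -0.   , -0.   ,  0.002, -0.   ,  0.   , -0.001]), 'joint_torque': array([ 1.0000e-03, -6.2760e+01,  8.4500e-01, -3.7182e+01,  1.7000e-02,
        1.4000e-02,  0.0000e+00]), 'position': array([229.732, 580.701, 230.276]), 'eef_rot': array([-1.573, -0.   , -0.377]), 'contact_force': array([ 0.609, -0.567, -0.707]), 'ft_torque': array([ 0.065,  0.007, -0.026]), 'width': np.float64(0.994)}
top [ 214.56682793   -8.07602648 1393.27379595] [[-0.12, -0.99, -0.0], [-0.97, 0.12, -0.23], [0.23, -0.02, -0.97]] [[454.4, 0.0, 275.9], [0.0, 454.4, 209.1], [0.0, 0.0, 1.0]]
scene [  31.87558551 -939.17872196  579.47156104] [[0.89, -0.45, 0.0], [-0.19, -0.38, -0.9], [0.41, 0.81, -0.43]] [[420.8, 0.0, 279.2], [0.0, 420.8, 195.1], [0.0, 0.0, 1.0]]
```

View pics/top0.png

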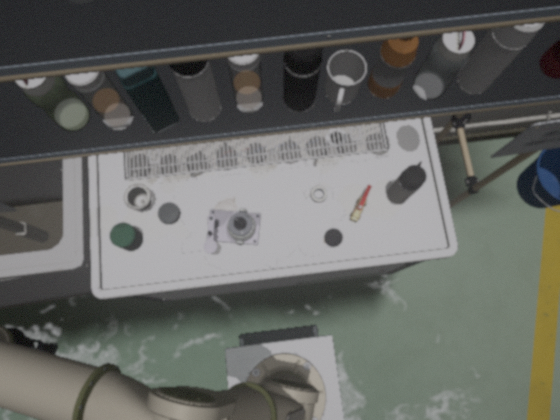

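View pics/scene0.png

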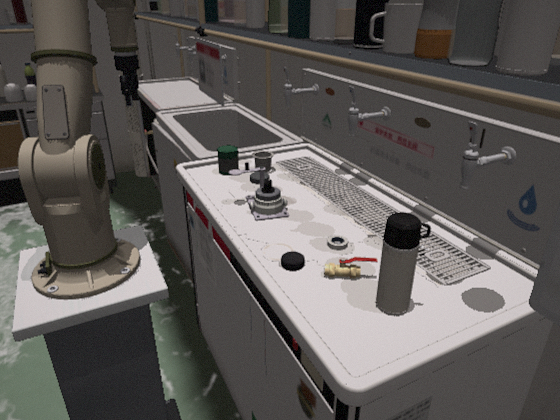

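The top view shows the head at about (240,225), with the keeper post near (213,215) and the keeper disc near (211,248). The scene view shows the head at about (266,200), the arm clear of it, and the bystanders spread around. I'll get coordinates and the wrist camera offset.

```bash
cat > h.py <<'E'
import cv2,numpy as np
from scipy.spatial.transform import Rotation as Ro
def ray(d,uv,z):
    R=cv2.Rodrigues(d["rvec"])[0];c=-R.T@np.ravel(d["tvec"])
    v=R.T@np.linalg.inv(d["mtx"])@np.array([uv[0],uv[1],1.]);return c+v*(z-c[2])/v[2]
def proj(d,p): return cv2.projectPoints(np.array(p,float).reshape(-1,1,3),d["rvec"],d["tvec"],d["mtx"],None)[0].reshape(-1,2)
def snap(r,n,f):
    d=r.snapshot(n);np.savez(f+".npz",**d);cv2.imwrite(f"pics/{f}.png",d["img"][:,:,::-1]);return d
def move(s,p,yaw): # rows: tool shift (m) and turn (8deg units) to reach p with tool down
    R=Ro.from_euler('xyz',s["eef_rot"]);T=Ro.from_euler('xyz',[-np.pi/2,0,yaw])
    return (R.inv().apply(np.array(p)-s["position"])/1000).round(4),((R.inv()*T).as_rotvec()/np.radians(8)).round(3)
E
python3 - <<'E'
from h import *;from rig import r
d=np.load("top0.npz")
for n,uv,z in [("knob",(240,224),96),("post",(213,215),104),("disc",(211,247),104),("tin",(122,236),92),("blackcap",(333,237),24),("cap?",(169,213),24),("cup",(139,198),24),("ther",(411,178),205)]: print(n,ray(d,uv,z).round())
s=r.read_state();R=Ro.from_euler('xyz',s["eef_rot"]);print(R.as_matrix().round(2).tolist())
w=snap(r,"wrist","w0");Rc=cv2.Rodrigues(w["rvec"])[0];c=-Rc.T@w["tvec"].ravel()
print("cam in tool",R.inv().apply(c-s["position"]),(Rc@R.as_matrix()).round(2).tolist(),w["mtx"].round(1).tolist())
cv2.imwrite("pics/t0c.png",cv2.resize(d["img"][185:270,180:290,::-1],None,fx=7,fy=7,interpolation=2))
E
```

```text
knob [494.  68.  96.]
post [528. 143. 104.]
disc [435. 157. 104.]
tin [501. 413.  92.]
blackcap [ 435. -205.   24.]
cap? [571. 288.  24.]
cup [630. 378.  24.]
ther [ 542. -415.  205.]
[[0.93, -0.0, 0.37], [-0.37, -0.0, 0.93], [0.0, -1.0, -0.0]]
cam in tool [ -76.5712131  -141.77208452    0.46098069] [[-0.0, 0.0, 1.0], [0.95, -0.3, 0.0], [0.3, 0.95, -0.0]] [[295.4, 0.0, 278.7], [0.0, 295.4, 212.5], [0.0, 0.0, 1.0]]
```

View pics/t0c.png

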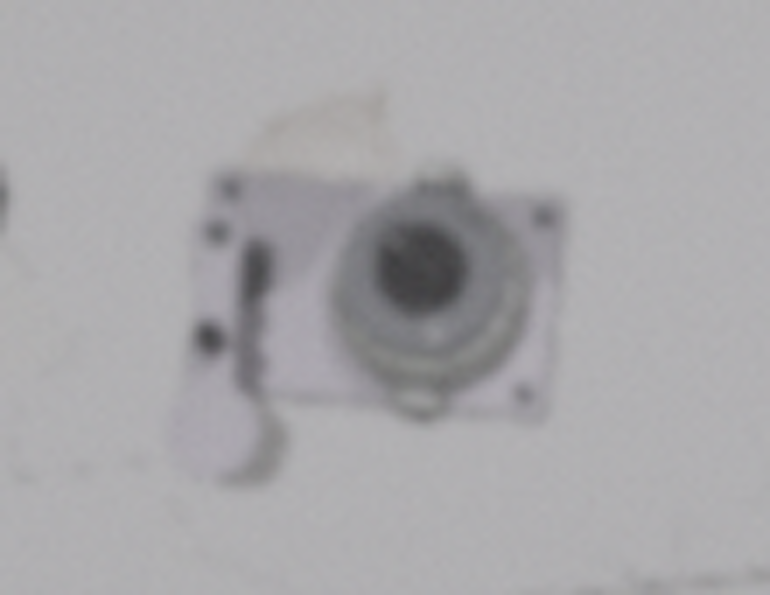

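The crop shows the plate roughly square to the world axes, with the post at crop (217,232), the peg at (208,338), the disc at (215,440) and the knob at (420,268). I'll move above the knob for a wrist view.

Request:
jog_arm(increments=[[0.0435, 0, -0.038, 0, 0.75, 0, 0.0854], [0.087, 0, -0.076, 0, 1.5, 0, 0.0854], [0.13, 0, -0.114, 0, 2.25, 0, 0.0854], [0.174, 0, -0.152, 0, 3, 0, 0.0854], [0.2175, 0, -0.19, 0, 3.75, 0, 0.0854], [0.261, 0, -0.228, 0, 4.5, 0, 0.0854], [0.3045, 0, -0.266, 0, 5.25, 0, 0.0854], [0.348, 0, -0.304, 0, 6, 0, 0.0854], [0.3915, 0, -0.342, 0, 6.75, 0, 0.0854], [0.435, 0, -0.379, 0, 7.5, 0, 0.0854], [0.435, 0, -0.379, 0, 7.5, 0, 0.0854], [0.435, 0, -0.379, 0, 7.5, 0, 0.0854]])

```text
clock: 1.65
position: [494.6, 68.7, 230.8]
eef_rot: [-1.572, -0.001, -1.424]
contact_force: [-0.2, 0.3, -0.3]
width: 1.001
```

```bash
python3 - <<'E'
from h import *;from rig import r
s=r.read_state();print(s["position"],s["eef_rot"],s["joint_positions"].round(2),s["contact_force"])
w=snap(r,"wrist","w1");print(proj(w,[[494,68,96],[494,68,65],[528,143,104],[435,157,104]]).round())
E
```

```text
[494.57688022  68.67696689 230.78906199] [-1.57223792e+00 -1.07340915e-03 -1.42361984e+00] [-0.68  0.11  0.52  1.73 -0.06  1.32  0.  ] [-0.15273233  0.29257423 -0.27330215]
[[278. 203.]
 [279. 196.]
 [329. 130.]
 [225.  96.]]
```

View pics/w1.png

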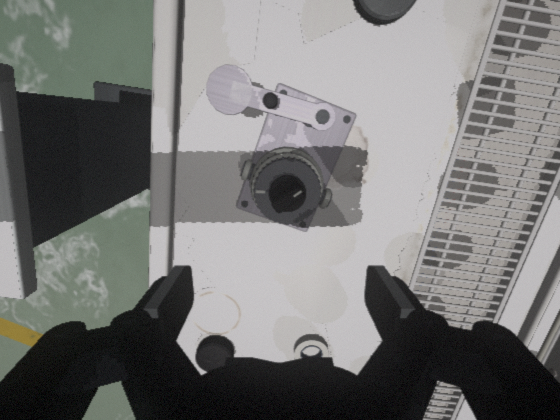

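The wrist view has the knob at about (290,192) with its white stripe to the upper right, a ring mark near (261,191), the post at (322,117), the peg at (271,100) and the disc at (230,88). I'll zoom in.

```bash
python3 - <<'E'
from h import *
w=np.load("w1.npz");c=cv2.resize(w["img"][80:240,195:365,::-1],None,fx=4,fy=4,interpolation=2)
c=(255*(c/255.)**0.5).astype(np.uint8);cv2.imwrite("pics/w1c.png",c[:600])
P=lambda u,v,z:ray(w,(u,v),z)[:2].round(1)
print("post",P(322,117,104),"disc",P(230,88,104),"peg",P(271,100,128))
z=w["range_z"];print(z[192,275:305].round())
E
```

```text
post [519.5 152.6] disc [438.6 164. ] peg [474.8 158.4]
[310. 308. 308. 307. 307. 303. 301. 297. 296. 292. 289. 286. 286. 285.
 285. 286. 284. 284. 284. 284. 283. 284. 284. 284. 284. 284. 284. 284.
 285. 289.]
```

View pics/w1c.png

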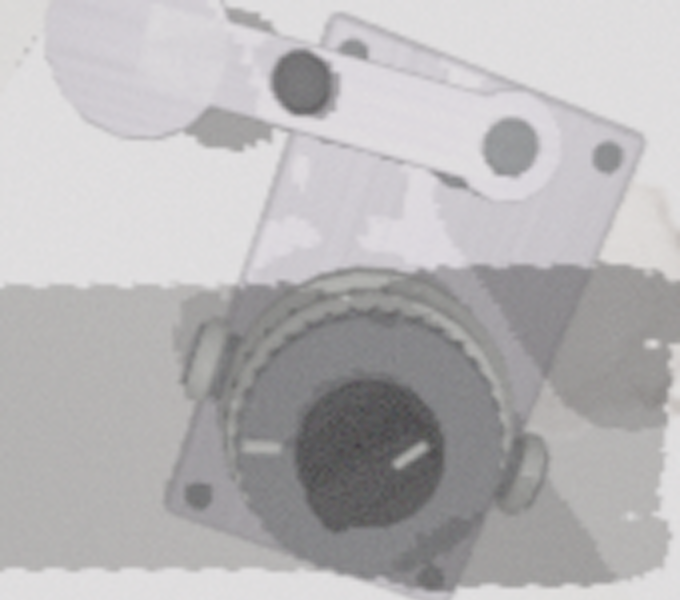

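```bash
python3 - <<'E'
from h import *
w=np.load("w1.npz");P=lambda u,v,z:ray(w,(195+u/4,80+v/4),z)[:2]
n=lambda a:np.degrees(np.arctan2(a[1],a[0])).round(1)
# cloud by depth
R=cv2.Rodrigues(w["rvec"])[0];t=w["tvec"].ravel()
v,u=np.mgrid[150:235,235:345];z=w["range_z"][v,u]
X=(np.stack([(u-w["mtx"][0,2])/w["mtx"][0,0]*z,(v-w["mtx"][1,2])/w["mtx"][1,1]*z,z],-1)-t)@R
m=(X[...,2]>89)&(X[...,2]<103)
n_,l,st,c=cv2.connectedComponentsWithStats(m.astype(np.uint8));print(st[1:],n_)
k=1+st[1:,4].argmax();Q=X[l==k];print("wing n",len(Q),"z",np.median(Q[:,2]))
rect=cv2.minAreaRect(Q[:,:2].astype(np.float32));print(rect)
pc=np.linalg.svd(Q[:,:2]-Q[:,:2].mean(0),full_matrices=False)[2][0];print("pca",Q[:,:2].mean(0),n(pc))
print("flange l/r",(P(296,452,72)+P(443,452,72))/2,(P(370,378,72)+P(370,530,72))/2)
print("ring",(P(237,447,65)+P(502,447,65))/2)
m=w["img"].astype(int)
g=cv2.cvtColor(w["img"],cv2.COLOR_RGB2GRAY)
a,b=P(396,466,96),P(427,445,96);print("stripe",a,b,n(b-a))
mk=P(262,447,65);post,disc,peg=P(511,147,104),P(135,55,104),P(303,80,128)
print("mark",mk,"post",post,"disc",disc,"peg",peg,"pegang",n(peg-post),np.linalg.norm(peg-post))
# plate corners z~? use edges
c=[P(*q,5) for q in[(335,14),(643,132),(170,505)]];print("plate",c,n(c[1]-c[0]),n(c[2]-c[0]),np.linalg.norm(c[1]-c[0]))
print("ports",P(208,360,40),P(530,472,40))
E
```

```text
[[ 36  34  34  30 490]] 2
wing n 490 z 94.84091316275851
((502.1181945800781, 72.96437072753906), (33.999664306640625, 14.079543113708496), 45.170833587646484)
pca [502.03135456  73.78991638] -136.2
flange l/r [502.45367035  73.96230549] [502.73098238  73.05362332]
ring [502.68281708  73.6651866 ]
stripe [507.78198379  77.1360072 ] [514.29051028  83.35124455] 43.7
mark [474.31949435  69.4397447 ] post [520.12237841 152.85124778] disc [437.94629311 159.35346088] peg [474.63001581 158.33854877] pegang 173.1 45.82210740146853
plate [array([476.88748271, 184.05434015]), array([571.36499414, 165.67912965]), array([445.58050355,  31.24964248])] -11.0 -101.6 96.24784946177138
ports [455.27846415  86.03701626] [551.50783346  67.399011  ]
```

Fits: axis ≈ (502.4, 73.5), wing at 44.2°, head yaw ≈ -12°, keeper ≈ 1.47 rad open. Next I turn the jaws across the wing and come down to z=125.

Request:
jog_arm(increments=[[-0.001, 0.015, 0.001, 0, 1, 0, 0.05], [-0.001, 0.03, 0.002, 0, 2, 0, 0.05], [-0.002, 0.045, 0.004, 0, 3, 0, 0.05], [-0.002, 0.06, 0.005, 0, 4, 0, 0.05], [-0.003, 0.075, 0.006, 0, 5, 0, 0.05], [-0.003, 0.09, 0.007, 0, 6, 0, 0.05], [-0.0036, 0.106, 0.0084, 0, 6.78, 0, 0.05], [-0.0036, 0.106, 0.0084, 0, 6.78, 0, 0.05], [-0.0036, 0.106, 0.0084, 0, 6.78, 0, 0.05]])

```text
clock: 2.82
position: [502.0, 75.1, 125.3]
eef_rot: [-1.571, -0.001, -2.364]
contact_force: [-0.3, -0.8, -0.2]
width: 0.587
```

```bash
python3 - <<'E'
from h import *;from rig import r
s=r.read_state();print({k:np.round(v,3) for k,v in s.items() if k not in("dq","joint_torque")})
w=snap(r,"wrist","w2");print(proj(w,[[502.4,73.5,96]]))
R=cv2.Rodrigues(w["rvec"])[0];t=w["tvec"].ravel()
v,u=np.mgrid[0:420,0:560];z=w["range_z"]
X=(np.stack([(u-w["mtx"][0,2])/w["mtx"][0,0]*z,(v-w["mtx"][1,2])/w["mtx"][1,1]*z,z],-1)-t)@R
m=(X[...,2]>89)&(X[...,2]<103)&(z>0)&(np.hypot(X[...,0]-502,X[...,1]-73)<28)
Q=X[m];print(len(Q),np.median(Q[:,2]),cv2.minAreaRect(Q[:,:2].astype(np.float32)))
cv2.imwrite("pics/w2b.png",(255*(w["img"][:,:,::-1]/255.)**0.5).astype(np.uint8))
E
```

```text
{'clock': np.float64(2.825), 'joint_positions': array([-0.729,  0.237,  0.597,  1.855, -0.148,  1.095, -0.87 ]), 'position': array([502.005,  75.136, 125.276]), 'eef_rot': array([-1.571e+00, -1.000e-03, -2.364e+00]), 'contact_force': array([-0.326, -0.812, -0.238]), 'ft_torque': array([ 0.014, -0.017,  0.013]), 'width': np.float64(0.587)}
[[281.94570744 248.437738  ]]
1080 94.88003980690809 ((502.72357177734375, 73.44367980957031), (33.639225006103516, 13.828409194946289), 45.339630126953125)
```

View pics/w2b.png

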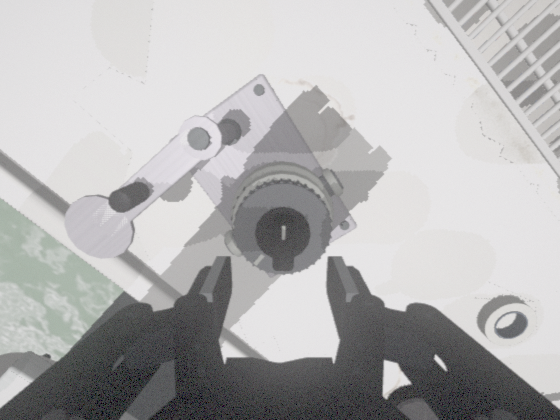

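The wing stands centred between the fingers at about (283,230), at 45°. Descend and close.

Request:
jog_arm(increments=[[0.0007, 0.016, 0.0017, 0, 0, 0, 0.045], [0.0007, 0.032, 0.0017, 0, 0, 0, 0.045], [0.0007, 0.048, 0.0017, 0, 0, 0, 0.045], [0.0007, 0.048, 0.0017, 0, 0, 0, 0.045], [0.0007, 0.048, 0.0017, 0, 0, 0, 0.03], [0.0007, 0.048, 0.0017, 0, 0, 0, 0.02]])

```text
clock: 3.62
position: [503.4, 73.2, 78.0]
eef_rot: [-1.57, 0.0, -2.365]
contact_force: [0.1, 0.2, -0.5]
width: 0.234
```

Request:
jog_arm(increments=[[0, 0, 0, 0, 0, 0, 0.012], [0, 0, 0, 0, 0, 0, 0.008], [0, 0, 0, 0, 0, 0, 0.008], [0, 0, 0, 0, 0, 0, 0.008]])

```text
clock: 4.12
position: [503.6, 73.1, 78.3]
eef_rot: [-1.57, 0.001, -2.365]
contact_force: [-0.1, -2.3, 3.5]
width: 0.148
```

```bash
python3 - <<'E'
from rig import r;import numpy as np
s=r.read_state();print({k:np.round(v,3) for k,v in s.items() if k not in("dq","joint_torque")})
E
```

```text
{'clock': np.float64(4.125), 'joint_positions': array([-0.704,  0.302,  0.583,  1.902, -0.196,  0.993, -0.828]), 'position': array([503.637,  73.076,  78.322]), 'eef_rot': array([-1.570e+00,  1.000e-03, -2.365e+00]), 'contact_force': array([-0.111, -2.344,  3.473]), 'ft_torque': array([-0.281,  0.093,  0.081]), 'width': np.float64(0.148)}
```

Request:
jog_arm(increments=[[0, -0.0003, 0, 0, 0.5, 0, 0.008], [0, -0.0003, 0, 0, 1, 0, 0.008], [0, -0.0003, 0, 0, 1.5, 0, 0.008], [0, -0.0003, 0, 0, 2, 0, 0.008], [0, -0.0003, 0, 0, 2.5, 0, 0.008], [0, -0.0003, 0, 0, 3, 0, 0.008], [0, -0.0003, 0, 0, 3.5, 0, 0.008], [0, -0.0003, 0, 0, 3.5, 0, 0.008], [0, -0.0003, 0, 0, 3.5, 0, 0.008]])

```text
clock: 5.25
position: [503.9, 72.7, 78.5]
eef_rot: [-1.569, 0.001, -2.853]
contact_force: [4.4, -3.8, -6.0]
width: 0.147
```

```bash
cat > st.py <<'E'
from rig import r;import numpy as np
s=r.read_state();print({k:np.round(v,3) for k,v in s.items() if k not in("dq",)}, "yawdeg",np.degrees(s["eef_rot"][2]).round(2))
E
python3 st.py
```

```text
{'clock': np.float64(5.25), 'joint_positions': array([-0.776,  0.316,  0.673,  1.905, -0.232,  0.997, -1.283]), 'joint_torque': array([-2.0490e+00, -4.4873e+01,  5.6290e+00, -3.0869e+01, -9.0400e-01,
        1.4850e+00,  3.1000e-02]), 'position': array([503.909,  72.68 ,  78.459]), 'eef_rot': array([-1.569e+00,  1.000e-03, -2.853e+00]), 'contact_force': array([ 4.376, -3.766, -5.963]), 'ft_torque': array([-0.682, -0.89 , -0.014]), 'width': np.float64(0.147)} yawdeg -163.46
```

Request:
jog_arm(increments=[[0, 0, 0, 0, 0.5, 0, 0.008], [0, 0, 0, 0, 1.0, 0, 0.008], [0, 0, 0, 0, 1.0, 0, 0.008], [0, 0, 0, 0, 1.0, 0, 0.008]])

```text
clock: 5.75
position: [504.0, 72.5, 78.4]
eef_rot: [-1.569, 0.002, -2.991]
contact_force: [2.6, -3.2, -3.5]
width: 0.147
```

```bash
cat > st.py <<'E'
from rig import r;import numpy as np
s=r.read_state();print(np.round(s["clock"],2),"yaw",np.degrees(s["eef_rot"][2]).round(2),"j7",s["joint_torque"][6].round(4),"F",s["contact_force"].round(1),"M",s["ft_torque"].round(3),"p",s["position"].round(1),s["width"].round(3))
E
python3 st.py
```

```text
Traceback (most recent call last):
  File "st.py", line 2, in <module>
    s=r.read_state();print(np.round(s["clock"],2),"yaw",np.degrees(s["eef_rot"][2]).round(2),"j7",s["joint_torque"][6].round(4),"F",s["contact_force"].round(1),"M",s["ft_torque"].round(3),"p",s["position"].round(1),s["width"].round(3))
                                                                                                                                                                                                                       ^^^^^^^^^^^^^^^^
AttributeError: 'float' object has no attribute 'round'
```

```bash
sed -i 's/,s\["width"\].round(3))/,s["width"])/' st.py && python3 st.py
```

```text
5.75 yaw -171.36 j7 -0.0189 F [ 2.6 -3.2 -3.5] M [-0.655 -0.576  0.018] p [504.   72.5  78.4] 0.14651189493395886
```

Request:
jog_arm(increments=[[0, 0, 0, 0, 0.4, 0, 0.008], [0, 0, 0, 0, 0.4, 0, 0.008], [0, 0, 0, 0, 0.4, 0, 0.008]])

```text
clock: 6.12
position: [504.0, 72.4, 78.4]
eef_rot: [-1.569, 0.002, -3.045]
contact_force: [2.8, -4.0, -2.7]
width: 0.142
```

```bash
python3 st.py
```

```text
6.12 yaw -174.46 j7 -0.0096 F [ 2.8 -4.  -2.7] M [-0.623 -0.553 -0.048] p [504.   72.4  78.4] 0.1420530287418733
```

```bash
cat > av.py <<'E'
from rig import r;import numpy as np
A=[]
for i in range(4):
    r.snapshot("wrist");s=r.read_state();A.append([s["joint_torque"][6],s["ft_torque"][2],*s["contact_force"],np.degrees(s["eef_rot"][2])])
A=np.array(A);print(s["clock"],"j7,Mz,F,yaw",A.mean(0).round(3),"sd",A.std(0)[:2].round(3),s["position"].round(1))
E
python3 av.py
```

```text
6.325 j7,Mz,F,yaw [-1.50000e-02  4.00000e-02  3.25300e+00 -3.33500e+00 -2.67000e+00
 -1.74502e+02] sd [0.003 0.024] [504.   72.5  78.4]
```

Request:
jog_arm(increments=[[0, 0, 0, 0, 0.4, 0, 0.008], [0, 0, 0, 0, 0.4, 0, 0.008], [0, 0, 0, 0, 0.4, 0, 0.008]])

```text
clock: 6.7
position: [504.0, 72.4, 78.4]
eef_rot: [-1.569, 0.002, -3.101]
contact_force: [2.7, -2.6, -2.2]
width: 0.144
```

```bash
python3 av.py
```

```text
6.9 j7,Mz,F,yaw [-1.70000e-02  3.30000e-02  2.51100e+00 -3.30700e+00 -2.43300e+00
 -1.77678e+02] sd [0.008 0.017] [504.   72.4  78.4]
```

Request:
jog_arm(increments=[[0, 0, 0, 0, 0.4, 0, 0.008], [0, 0, 0, 0, 0.4, 0, 0.008], [0, 0, 0, 0, 0.4, 0, 0.008]])

```text
clock: 7.28
position: [504.0, 72.3, 78.4]
eef_rot: [-1.57, 0.002, 3.127]
contact_force: [2.2, -4.1, -2.2]
width: 0.15
```

```bash
python3 av.py
```

```text
7.475 j7,Mz,F,yaw [-1.70000e-02  3.00000e-02  2.73400e+00 -3.81300e+00 -2.04200e+00
  1.79148e+02] sd [0.008 0.017] [504.   72.4  78.4]
```

Request:
jog_arm(increments=[[0, 0, 0, 0, 0.4, 0, 0.008], [0, 0, 0, 0, 0.4, 0, 0.008], [0, 0, 0, 0, 0.4, 0, 0.008]])

```text
clock: 7.85
position: [504.0, 72.3, 78.4]
eef_rot: [-1.57, 0.002, 3.072]
contact_force: [3.1, -4.0, -1.5]
width: 0.147
```

```bash
python3 av.py
```

```text
8.05 j7,Mz,F,yaw [-1.70000e-02  4.30000e-02  2.85400e+00 -4.23000e+00 -2.23700e+00
  1.75976e+02] sd [0.008 0.03 ] [504.   72.2  78.4]
```

Request:
jog_arm(increments=[[0, 0, 0, 0, 0.4, 0, 0.008], [0, 0, 0, 0, 0.4, 0, 0.008], [0, 0, 0, 0, 0.4, 0, 0.008]])

```text
clock: 8.43
position: [504.0, 72.2, 78.4]
eef_rot: [-1.57, 0.002, 3.016]
contact_force: [3.3, -3.7, -2.5]
width: 0.144
```

```bash
python3 av.py
```

```text
8.625 j7,Mz,F,yaw [ 1.30000e-02  1.80000e-02  2.53500e+00 -4.10300e+00 -2.19100e+00
  1.72807e+02] sd [0.009 0.025] [504.   72.2  78.4]
```

Request:
jog_arm(increments=[[0, 0, 0, 0, 0.4, 0, 0.008], [0, 0, 0, 0, 0.4, 0, 0.008], [0, 0, 0, 0, 0.4, 0, 0.008]])

```text
clock: 9.0
position: [503.9, 72.1, 78.4]
eef_rot: [-1.57, 0.002, 2.961]
contact_force: [2.6, -5.1, -3.5]
width: 0.147
```

```bash
python3 av.py
```

```text
9.2 j7,Mz,F,yaw [ 2.40000e-02 -6.40000e-02  2.77300e+00 -4.72000e+00 -2.38600e+00
  1.69669e+02] sd [0.002 0.03 ] [504.   72.1  78.4]
```

```bash
sed -i 's/range(4)/range(8)/' av.py && python3 av.py
```

```text
9.6 j7,Mz,F,yaw [ 2.5000e-02 -2.3000e-02  2.3560e+00 -4.3230e+00 -2.1590e+00  1.6967e+02] sd [0.    0.032] [504.   72.1  78.4]
```

Request:
jog_arm(increments=[[0, 0, 0, 0, 0.3, 0, 0.008], [0, 0, 0, 0, 0.3, 0, 0.008], [0, 0, 0, 0, 0.3, 0, 0.008]])

```text
clock: 9.98
position: [504.0, 72.1, 78.4]
eef_rot: [-1.57, 0.002, 2.919]
contact_force: [2.2, -5.1, -1.9]
width: 0.144
```

```bash
python3 av.py
```

```text
10.375 j7,Mz,F,yaw [ 1.00000e-03 -1.60000e-02  2.41500e+00 -4.48800e+00 -2.07300e+00
  1.67274e+02] sd [0.001 0.032] [504.   72.1  78.4]
```

Request:
jog_arm(increments=[[0, 0, 0, 0, 0.4, 0, 0.008], [0, 0, 0, 0, 0.4, 0, 0.008], [0, 0, 0, 0, 0.4, 0, 0.008]])

```text
clock: 10.75
position: [503.9, 72.0, 78.4]
eef_rot: [-1.57, 0.002, 2.864]
contact_force: [2.4, -4.6, -2.3]
width: 0.145
```

```bash
python3 av.py
```

```text
11.15 j7,Mz,F,yaw [-7.00000e-02  7.40000e-02  2.32800e+00 -4.70200e+00 -2.12400e+00
  1.64083e+02] sd [0.001 0.022] [503.9  72.   78.4]
```

Both j7 and Mz now read about 0.07 N m, so the stop has been reached. Next, smaller steps.

Request:
jog_arm(increments=[[0, 0, 0, 0, 0.2, 0, 0.008], [0, 0, 0, 0, 0.2, 0, 0.008], [0, 0, 0, 0, 0.2, 0, 0.008]])

```text
clock: 11.52
position: [504.0, 72.0, 78.4]
eef_rot: [-1.57, 0.002, 2.836]
contact_force: [2.6, -5.4, -2.6]
width: 0.147
```

```bash
python3 av.py
```

```text
11.925 j7,Mz,F,yaw [-1.12000e-01  1.23000e-01  2.26600e+00 -4.56500e+00 -2.13600e+00
  1.62496e+02] sd [0.    0.037] [503.9  72.   78.4]
```

Request:
jog_arm(increments=[[0, 0, 0, 0, 0.25, 0, 0.008], [0, 0, 0, 0, 0.25, 0, 0.008], [0, 0, 0, 0, 0.25, 0, 0.008]])

```text
clock: 12.3
position: [503.9, 72.0, 78.4]
eef_rot: [-1.57, 0.002, 2.801]
contact_force: [2.7, -3.8, -2.8]
width: 0.145
```

```bash
python3 av.py
```

```text
12.7 j7,Mz,F,yaw [ -0.171   0.174   2.246  -4.659  -2.375 160.513] sd [0.001 0.034] [503.9  72.   78.4]
```

Request:
jog_arm(increments=[[0, 0, 0, 0, 0.25, 0, 0.008], [0, 0, 0, 0, 0.25, 0, 0.008], [0, 0, 0, 0, 0.25, 0, 0.008]])

```text
clock: 13.08
position: [503.9, 71.9, 78.4]
eef_rot: [-1.57, 0.002, 2.767]
contact_force: [3.0, -4.9, -1.8]
width: 0.148
```

```bash
python3 av.py
```

```text
13.475 j7,Mz,F,yaw [ -0.233   0.239   1.972  -5.026  -2.064 158.536] sd [0.    0.043] [503.9  71.9  78.4]
```

Torque is 0.235 N m by both measures. Release and lift.

Request:
jog_arm(increments=[[0, 0, 0, 0, 0, 0, 0.03], [0, 0, 0, 0, 0, 0, 0.04], [0, 0, 0, 0, 0, 0, 0.04], [0, -0.02, 0, 0, 0, 0, 0.04], [0, -0.05, 0, 0, 0, 0, 0.04], [0, -0.09, 0, 0, 0, 0, 0.04], [0, -0.13, 0, 0, 0, 0, 0.04], [0, -0.13, 0, 0, 0, 0, 0.04], [0, -0.13, 0, 0, 0, 0, 0.04]])

```text
clock: 14.6
position: [503.3, 72.5, 207.9]
eef_rot: [-1.57, 0.002, 2.767]
contact_force: [-0.1, -1.0, -0.4]
width: 0.471
```

```bash
python3 st.py; python3 - <<'E'
from h import *;from rig import r
w=snap(r,"wrist","w3");pr=proj(w,[[502.5,73.4,72],[520.1,152.8,104]]);print(pr)
x,y=pr[0].astype(int);c=w["img"][max(0,y-130):y+70,max(0,x-100):x+100,::-1];print(max(0,x-100),max(0,y-130))
cv2.imwrite("pics/w3c.png",cv2.resize((255*(c/255.)**.5).astype(np.uint8),None,fx=3,fy=3,interpolation=2))
R=cv2.Rodrigues(w["rvec"])[0];t=w["tvec"].ravel()
v,u=np.mgrid[0:420,0:560];z=w["range_z"]
X=(np.stack([(u-w["mtx"][0,2])/w["mtx"][0,0]*z,(v-w["mtx"][1,2])/w["mtx"][1,1]*z,z],-1)-t)@R
m=(X[...,2]>89)&(X[...,2]<103)&(z>0)&(np.hypot(X[...,0]-502,X[...,1]-73)<28)
print(cv2.minAreaRect(X[m][:,:2].astype(np.float32)))
E
```

```text
14.6 yaw 158.56 j7 -0.0191 F [-0.1 -1.  -0.4] M [-0.005  0.019 -0.05 ] p [503.3  72.5 207.9] 0.47089530633166415
[[278.39447109 203.02498678]
 [187.48500817 226.41741377]]
178 73
((502.7539367675781, 72.86969757080078), (14.04672622680664, 34.01157760620117), 76.52128601074219)
```

View pics/w3c.png

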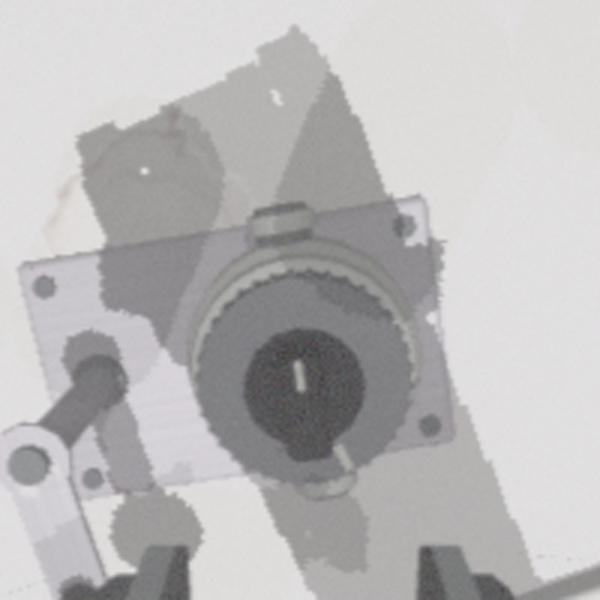

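The stripe points to the head's x at about crop (299,376), and the ring mark is at about (345,460). I'll check the ring angle and work out the keeper geometry.

```bash
python3 - <<'E'
from h import *;from rig import r
def mark(f,guess,win=9):
    w=np.load(f+".npz");g=cv2.cvtColor(w["img"],cv2.COLOR_RGB2GRAY).astype(float)
    x,y=guess;p=g[y-win:y+win+1,x-win:x+win+1]
    b=np.median(p);W=np.clip(p-b-25,0,None)
    v,u=np.mgrid[y-win:y+win+1,x-win:x+win+1];X=np.hypot(*(np.array([ray(w,(a,c),65)[:2] for a,c in zip(u.ravel(),v.ravel())])-[502.6,73.3]).T).reshape(u.shape)
    W=W*(X<35.5)*(X>26);c=(W*u).sum()/W.sum(),(W*v).sum()/W.sum()
    q=ray(w,c,65)[:2];d=q-[502.6,73.3];print(f,np.round(c,1),q.round(1),np.hypot(*d).round(1),np.degrees(np.arctan2(d[1],d[0])).round(1))
mark("w1",(261,192));mark("w3",(293,227))
E
```

```text
w1 [259.2 191.4] [472.9  69.6] 29.9 -172.8
w3 [292.4 225.5] [473.3  69.4] 29.6 -172.5
```

The ring moved only 0.3°. Next I close the fingers and go round behind the peg.

Request:
jog_arm(increments=[[0.0067, 0, -0.01, 0, -1.2, 0, 0], [0.0133, 0, -0.02, 0, -2.4, 0, 0], [0.02, 0, -0.03, 0, -3.6, 0, 0], [0.0266, 0, -0.04, 0, -4.8, 0, 0], [0.0333, 0, -0.05, 0, -6, 0, 0], [0.04, 0, -0.06, 0, -7.2, 0, 0], [0.0466, 0, -0.07, 0, -8.4, 0, 0], [0.0532, 0, -0.08, 0, -9.6, 0, 0], [0.06, 0, -0.09, 0, -10.8, 0, 0], [0.0665, 0, -0.1, 0, -12, 0, 0], [0.0665, 0, -0.1, 0, -13.05, 0, 0], [0.0665, 0, -0.1, 0, -13.05, 0, 0]])

```text
clock: 16.15
position: [477.0, 189.5, 205.9]
eef_rot: [-1.572, -0.003, -1.695]
contact_force: [0.1, 0.2, 0.6]
width: 0.002
```

```bash
python3 - <<'E'
from h import *;from rig import r
s=r.read_state();print(s["position"],np.degrees(s["eef_rot"]),s["joint_positions"].round(2),s["width"])
w=snap(r,"wrist","w4");print(proj(w,[[474.6,158.3,128],[520.1,152.8,104]]).round())
cv2.imwrite("pics/w4b.png",(255*(w["img"][:,:,::-1]/255.)**0.5).astype(np.uint8))
print(move(s,(478,189,112),np.radians(-97)))
E
```

```text
[477.01473728 189.48451746 205.94208754] [-90.0767276   -0.18296232 -97.0878333 ] [-0.95  0.17  0.58  1.73 -0.09  1.27 -0.48] 0.0019246647804823786
[[281. 258.]
 [332. 246.]]
(array([0.0001, 0.0939, 0.0012]), array([ 0.01 , -0.011,  0.023]))
```

View pics/w4b.png

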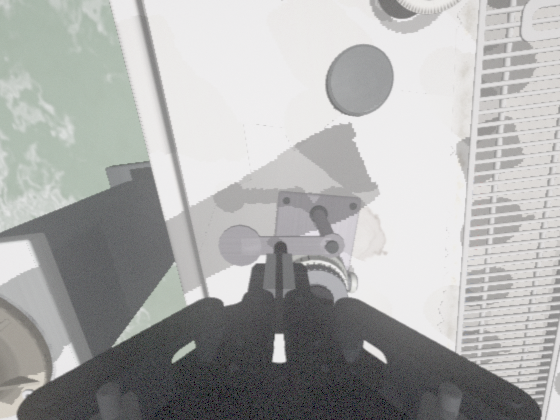

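The peg at about (281,250) is in line with the closed fingers. Descend behind it.

Request:
jog_arm(increments=[[0, 0.03, 0.001, 0, 0, 0, 0], [0, 0.06, 0.001, 0, 0, 0, 0], [0, 0.094, 0.001, 0, 0, 0, 0], [0, 0.094, 0.001, 0, 0, 0, 0], [0, 0.094, 0.001, 0, 0, 0, 0]])

```text
clock: 16.82
position: [478.6, 188.9, 113.2]
eef_rot: [-1.571, -0.003, -1.699]
contact_force: [0.3, 0.4, -0.1]
width: -0.003
```

```bash
cat > arc.py <<'E'
from h import *;from rig import r;import sys
s=r.read_state();print(s["clock"],s["position"].round(1),np.degrees(s["eef_rot"]).round(2),s["contact_force"].round(1))
post=np.array([520.1,152.8])
for th in map(float,sys.argv[2:]):
    a=np.radians(th);t=np.array([-np.sin(a),np.cos(a)]);p=post+46*np.array([np.cos(a),np.sin(a)])-float(sys.argv[1])*t
    m=move(s,(*p,112),a+np.pi/2-2*np.pi);print(th,m[0],m[1])
E
python3 arc.py 17 173 180 187 194 201 208 215 222 229 236
```

```text
16.825 [478.6 188.9 113.2] [-90.02  -0.15 -97.35] [ 0.3  0.4 -0.1]
173.0 [ 0.0138  0.0012 -0.0003] [ 0.002 -0.043  0.019]
180.0 [ 0.0195  0.0012 -0.002 ] [ 0.003 -0.918  0.019]
187.0 [ 0.0254  0.0012 -0.003 ] [ 0.004 -1.793  0.019]
194.0 [ 0.0314  0.0013 -0.0032] [ 0.006 -2.668  0.019]
201.0 [ 0.0374  0.0013 -0.0028] [ 0.007 -3.543  0.018]
208.0 [ 0.0432  0.0013 -0.0016] [ 0.008 -4.418  0.018]
215.0 [0.0489 0.0013 0.0003] [ 0.009 -5.293  0.018]
222.0 [0.0543 0.0013 0.0029] [ 0.01  -6.168  0.017]
229.0 [0.0594 0.0013 0.0061] [ 0.011 -7.043  0.017]
236.0 [0.064  0.0013 0.01  ] [ 0.012 -7.918  0.016]
```

Request:
jog_arm(increments=[[0.007, 0.001, 0, 0, 0, 0, 0], [0.0138, 0.001, -0.0003, 0, 0, 0, 0], [0.0195, 0.001, -0.002, 0, -0.92, 0, 0], [0.0254, 0.001, -0.003, 0, -1.79, 0, 0], [0.0314, 0.001, -0.0032, 0, -2.67, 0, 0], [0.0374, 0.001, -0.0028, 0, -3.54, 0, 0], [0.0432, 0.001, -0.0016, 0, -4.42, 0, 0], [0.0489, 0.001, 0.0003, 0, -5.29, 0, 0], [0.0543, 0.001, 0.0029, 0, -6.17, 0, 0], [0.0594, 0.001, 0.0061, 0, -7.04, 0, 0], [0.064, 0.001, 0.01, 0, -7.92, 0, 0], [0.064, 0.001, 0.01, 0, -7.92, 0, 0]])

```text
clock: 18.32
position: [480.7, 123.4, 112.9]
eef_rot: [-1.572, -0.002, -0.595]
contact_force: [0.7, -0.5, -0.9]
width: 0.001
```

```bash
python3 arc.py 17 236 241 246 251 254 257.4 259; python3 - <<'E'
from h import *;from rig import r
w=snap(r,"top","t5");c=w["img"][185:270,180:290,::-1];cv2.imwrite("pics/t5c.png",cv2.resize((255*(c/255.)**.6).astype(np.uint8),None,fx=6,fy=6,interpolation=2))
E
```

```text
18.325 [480.7 123.4 112.9] [-9.009e+01 -9.000e-02 -3.412e+01] [ 0.7 -0.5 -0.9]
236.0 [-0.0008  0.0009  0.0004] [ 0.012 -0.014  0.011]
241.0 [ 0.0033  0.0009 -0.0009] [ 0.012 -0.639  0.01 ]
246.0 [ 0.0075  0.0009 -0.0018] [ 0.013 -1.264  0.01 ]
251.0 [ 0.0117  0.0009 -0.0024] [ 0.013 -1.889  0.009]
254.0 [ 0.0143  0.0009 -0.0026] [ 0.013 -2.264  0.009]
257.4 [ 0.0172  0.0009 -0.0026] [ 0.014 -2.689  0.008]
259.0 [ 0.0186  0.0009 -0.0025] [ 0.014 -2.889  0.008]
```

View pics/t5c.png

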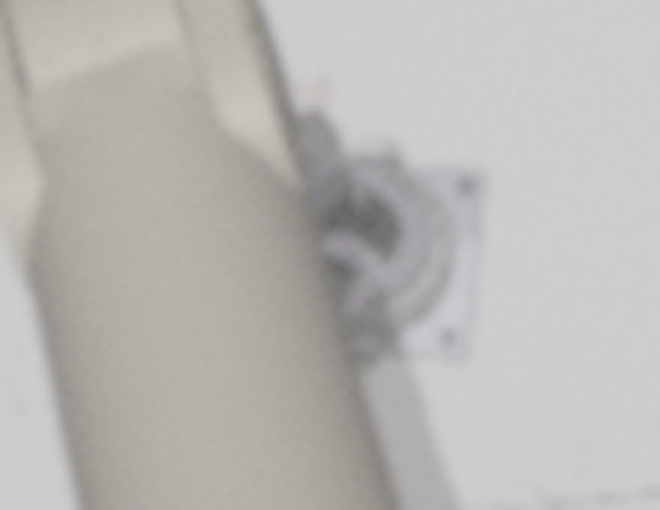

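The arm hides most of the view, but the keeper disc's edge is visible at about (345,250), coming over the knob. Carry on.

Request:
jog_arm(increments=[[0.0033, 0.001, -0.0009, 0, -0.64, 0, 0], [0.0075, 0.001, -0.0018, 0, -1.26, 0, 0], [0.0117, 0.001, -0.0024, 0, -1.89, 0, 0], [0.0143, 0.001, -0.0026, 0, -2.26, 0, 0], [0.0143, 0.001, -0.0026, 0, -2.26, 0, 0]])

```text
clock: 19.0
position: [490.9, 113.4, 111.9]
eef_rot: [-1.573, -0.001, -0.284]
contact_force: [0.0, -1.1, -0.5]
width: 0.001
```

```bash
python3 arc.py 17 254 256 257.4 259 260 ; python3 av.py
```

```text
19.0 [490.9 113.4 111.9] [-9.012e+01 -5.000e-02 -1.629e+01] [ 0.  -1.1 -0.5]
254.0 [ 0.0002 -0.0001 -0.0001] [ 0.016 -0.036  0.006]
256.0 [ 0.0018 -0.0001 -0.0006] [ 0.016 -0.286  0.006]
257.4 [ 0.003  -0.0001 -0.001 ] [ 0.016 -0.461  0.006]
259.0 [ 0.0043 -0.0001 -0.0013] [ 0.016 -0.661  0.006]
260.0 [ 0.0051 -0.0001 -0.0016] [ 0.016 -0.786  0.005]
19.4 j7,Mz,F,yaw [ 5.0000e-03 -2.0000e-03  1.8500e-01 -1.4200e-01 -5.3000e-02 -1.6211e+01] sd [0.08  0.028] [490.9 113.5 111.8]
```

Request:
jog_arm(increments=[[0.0018, 0, -0.0006, 0, -0.29, 0, 0], [0.003, 0, -0.001, 0, -0.46, 0, 0], [0.0043, 0, -0.001, 0, -0.46, 0, 0], [0.0043, 0, -0.001, 0, -0.46, 0, 0]])

```text
clock: 19.9
position: [494.0, 111.6, 111.7]
eef_rot: [-1.573, 0.001, -0.218]
contact_force: [-6.0, 0.3, 3.4]
width: 0.004
```

```bash
python3 arc.py 17 257.4; python3 av.py;python3 - <<'E'
from h import *;from rig import r
w=snap(r,"wrist","w6");cv2.imwrite("pics/w6b.png",(255*(w["img"][:,:,::-1]/255.)**0.5).astype(np.uint8))
print(proj(w,[[510.1,107.9,128],[520.1,152.8,104],[502.6,73.3,104]]).round())
E
```

```text
19.9 [494.  111.6 111.7] [-9.014e+01  6.000e-02 -1.250e+01] [-6.   0.3  3.4]
257.4 [-0.0005 -0.0003 -0.0001] [ 0.018  0.013 -0.008]
20.3 j7,Mz,F,yaw [ 4.0000e-03 -1.6000e-02 -5.3950e+00  9.8000e-01  3.3800e+00 -1.2485e+01] sd [0.004 0.024] [494.  111.6 111.7]
[[277. 316.]
 [358. 290.]
 [216. 289.]]
```

View pics/w6b.png

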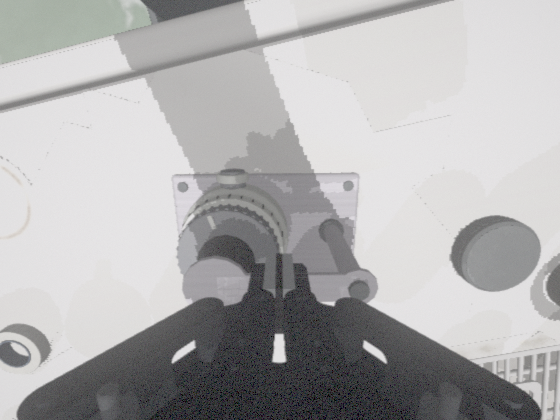

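The keeper disc at about (216,280) lies over the knob, and the force has risen to 5.5 N at the expected shut angle. One more small push to confirm it's on the end stop, then back off.

Request:
jog_arm(increments=[[0.0015, 0, 0, 0, 0, 0, 0], [0.0015, 0, 0, 0, 0, 0, 0], [0.0015, 0, 0, 0, 0, 0, 0]])

```text
clock: 20.72
position: [494.1, 111.6, 111.5]
eef_rot: [-1.574, 0.004, -0.218]
contact_force: [-10.0, 0.6, 6.7]
width: 0.003
```

Request:
jog_arm(increments=[[-0.01, 0, 0, 0, 0, 0, 0], [-0.025, 0, 0, 0, 0, 0, 0], [-0.03, -0.03, 0, 0, 0, 0, 0], [-0.03, -0.08, 0, 0, 0, 0, 0], [-0.03, -0.13, 0, 0, 0, 0, 0], [-0.03, -0.13, 0, 0, 0, 0, 0]])

```text
clock: 21.48
position: [467.0, 119.0, 245.8]
eef_rot: [-1.569, -0.003, -0.218]
contact_force: [-0.4, 0.1, -1.6]
width: 0.004
```

```bash
python3 st.py; python3 - <<'E'
from h import *;from rig import r
w=snap(r,"wrist","w7");b=(255*(w["img"][:,:,::-1]/255.)**0.5).astype(np.uint8)
pr=proj(w,[[510.1,107.9,128],[520.1,152.8,104],[502.6,73.3,104]]).round();print(pr)
x,y=pr[2].astype(int);x0,y0=max(0,x-80),max(0,y-110);print(x0,y0)
cv2.imwrite("pics/w7c.png",cv2.resize(b[y0:y0+180,x0:x0+240],None,fx=3,fy=3,interpolation=2))
E
```

```text
21.48 yaw -12.49 j7 -0.0862 F [-0.4  0.1 -1.6] M [ 0.032 -0.018 -0.003] p [467.  119.  245.8] 0.003888934673582248
[[276. 252.]
 [321. 242.]
 [242. 242.]]
162 132
```

View pics/w7c.png

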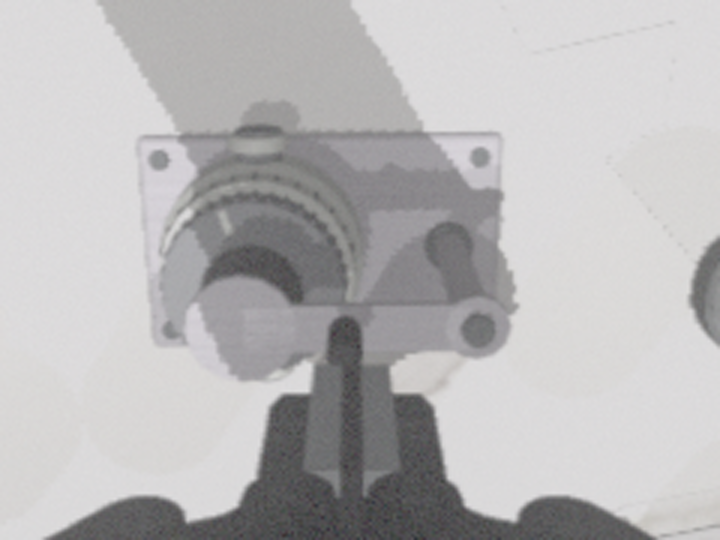

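The keeper lies in line with the head, with the disc at crop (241,325), the peg at (345,340) and the post at (478,325). It held at 10 N without moving, so it is on its stop. I'll check the ring mark and keeper angle, then hand in.

```bash
python3 - <<'E'
from h import *;from rig import r
w=np.load("w7.npz");n=lambda d:np.degrees(np.arctan2(d[1],d[0])).round(1)
q=ray(w,(162+225/3,132+220/3),65)[:2];d=q-[502.6,73.3];print("mark",q.round(1),np.hypot(*d).round(1),n(d))
a,b=ray(w,(162+478/3,132+325/3),104)[:2],ray(w,(162+241/3,132+325/3),104)[:2];print("post,disc",a,b,n(b-a))
print(r.sign_off())
E
```

```text
mark [472.6  70.1] 30.1 -173.8
post,disc [518.30737065 153.62790684] [500.56391648  73.70803002] -102.5
the job is handed in; nothing more can be done
None
```

The bypass is shut, the keeper is fully over the knob, and I handed the job in at about 21.5 s.

- **Knob:** I gripped the wing and turned it clockwise in small steps until I felt the stop. I nipped it to about 0.235 N m, where joint 7 torque (0.233) and wrist moment (0.239) agree. After release it rested at about -13.5°, close to the head's x axis at -12°.
- **Force readings:** Below about 0.05 N m the two torque readings were noisy and sometimes disagreed, even in sign. The torque rise past the stop was also shallower than stated, at about 1.7 N m per rad of tool turn. I put that down to give in the grip and went by the measured torque.
- **Ring:** The white mark was within about 0.3° of its start after the nip. It read about 1° off in the last wrist view, where I picked the mark by eye. Both are well inside 4°.
- **Keeper:** I swung it shut by its peg. At the end the push rose from 5 to 10 N with no movement, so it is on its end stop. The last view shows it at -102.5°, against an expected -102.6°.
- **Finish:** The arm was clear above everything when I handed in, and contact force was near zero. I saw no bystander disturbed, but I did not measure them again.

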